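# Take up the slack in the garnish caddy and hold its end plate tight

### The job

The steel inserts stand loose in the wooden garnish caddy and its sliding end plate cannot reach far enough to clamp them, so stand the wooden filler block in the one gap between two inserts that is wide enough for it, upright and right down on the caddy's floor, and let go of it. Then push the end plate along until the whole row is packed tight against the far end wall, and finish while still holding the plate firmly pressed there, so that I can nip up its thumbscrew. Leave the glasses and bar things standing round it where they are.

Things in the scene. Friction and masses are not known exactly. Their poses are not given: they have to be found in the camera images.
- caddy: low dark wooden trough, fixed on the worktop, 148 (x) x 322 (y) mm outside. Origin: centre of its underside; z up, y along the row of inserts. Inner floor at z = 8, inner width 130 (x), side walls 9 thick, 32 high. Tall end wall (60 high) at +y, inner face at y = 152; sliding end plate towards -y. Row from the +y wall: insert_end, insert_mid and insert_slim in either order, insert_plate
- insert_end: open steel insert pan 122 (x) x 62 (y) x 56 high, about 0.2 kg with two lime halves fixed in it; loose on the caddy's floor, nearest the tall end wall. Origin: centre of its underside, axes as the caddy's. Pushed against the end wall its origin is at y = 121 in the caddy
- insert_mid: the same insert pan 122 x 62 x 56 with two bottle stoppers fixed in it, second or third in the row. Origin: centre of its underside, axes as the caddy's
- insert_slim: narrow open steel insert 122 (x) x 24 (y) x 56 high, empty, second or third in the row. Origin: centre of its underside, axes as the caddy's. The wide gap (22 to 26 mm at the start) is beside it: between it and insert_end, or between it and insert_plate, whichever is its neighbour; all other gaps between inserts are 2 to 8 mm
- insert_plate: the same insert pan 122 x 62 x 56 with one lime fixed in it, nearest the end plate. Origin: centre of its underside, axes as the caddy's
- filler: loose dark wooden filler block standing upright on the worktop to the left of the caddy, 0.08 to 0.17 kg: a board 120 (x) x 14 (y) x 56 high with a grip tab 40 (x) x 14 (y) on the middle of its top, from z = 50 to 96. Origin: centre of its underside; x along its length, y across its thickness. In the caddy its length lies across the row, along the caddy's x
- end_plate (a joint): travel of the upright dark wooden end plate along the caddy, m: 0 fully back, grows towards the +y end wall, stops at 0.036. It drags with 1.5 N and has no spring. With the filler in the row the row is tight at 0.029; without it the plate stops before the row is tight. It starts at 0 to 0.004. Pushing the loose row along takes up to 9 N; once tight it is stiff
- plate_grip (a point): middle of the rear (-y) face of the end plate's grip tab, where one pushes it towards +y; axes as the caddy's; 83 mm above the worktop. The grip is 50 (x) x 14 (y) mm, from 33 below to 22 above this point; behind it the caddy is empty but for the plate's foot (19 high) and the rear wall (30 high). A thumbscrew sticks out of the caddy's -x side
- jigger: bystander: two-ended brass measure 47 x 47 x 100. Origin: centre of underside
- tumbler_a: bystander: clear tumbler 77 across, 94 high. Origin: centre of underside
- tumbler_b: bystander: clear tumbler 77 across, 94 high. Origin: centre of underside
- timer: bystander: round kitchen timer 69 across, 42 high. Origin: centre of underside
- press: bystander: hand citrus press 77 x 232 x 64 lying down. Origin: centre of underside

How it is judged:
By the outcome, as a careful person would: the job done as asked, in the order asked, and still so for the second after the job is handed in, while the arm keeps its last pose, push and grip.
It also fails if it takes over 58 s, if anything falls off the work surface, if the arm or the gripper's body presses on something with over 40 N, if the wrist force passes 120 N, or if a joint passes its speed limit or range.

### The arm

A 6-joint arm with a two-finger parallel gripper is mounted at the origin on a cart in front of the work surface, level with it; the furniture and walls round the work are solid. World frame = base frame: x ahead of the robot, y to its left, z up, the work surface at z = 0. Lengths are in mm, angles in rad, forces in N, time in s.
With the tool pointing down it reaches from about 275 to 750 mm from the base axis. Payload 10.2 kg.
Tool frame: the origin (TCP) lies at the very end of the fingers, on their centre line; the grasp point (between the pads) lies 19 mm behind it; x points along the fingers, y is the direction in which the jaws open and shut, and the axes are right-handed (so a half turn about x gives the same grasp; the last joint's range is limited). The gripper opens to 85 mm and grips with 20 to 120 N. Pads are 22 mm wide; open, the fingers measure 114 mm over their backs; the gripper's body (76 mm by 85 mm) begins 54 mm behind the grasp point. The pads swing forward as they close: fully open they stand 13 mm farther back than shut.
Start: joints at [-1.466, 0.313, 1.498, -0, 1.331, -0.223], TCP at [169.017, -497.056, 231.294] pointing down, gripper open.
Joint ranges: [-2.94, 2.94], [-0.97, 2.17], [0.19, 2.56], [-1.23, 4.37], [0.02, 3.11], [-2.88, 2.88]. Speed limits (rad/s): [2.39, 2.39, 3.01, 3.14, 3.14, 3.14].

### API

Orientations are given as a unit quaternion [w, x, y, z].
In Python, from rig import ctrl, viewer, order gives the robot as it stands. The module is installed in compiled form; this text tells all that it offers.
- The arm moves only by the tool carry_out, never from a script. Its argument "deltas" is a list of rows, each a list of 7 numbers: the gripper command: -1 is fully open, 1 is shut, values between are in proportion, then the shift along the tool's x, y, z in mm, then the turn, a rotation vector about the tool's x, y, z in degrees. A call has exactly 5 rows; each row is the pose to reach, as a shift and turn from the pose commanded when the call began, along the tool's axes at that moment; what a row does not reach only later rows make up. A row lasts 1/8 s, in which the tool goes at most 62.5 mm and 10.7 degrees, less where a joint would pass 70% of its speed; a pose out of reach is approached as far as the arm can. A call with a gripper value outside its range is refused whole. The fingers move at their own pace and stop on an object; "newtons" is the grip in N (left out, the last holds). Time passes only in rows, so rows that repeat a pose let the fingers close, or fill a call up. It gives the time, the measured TCP pose, the force and the opening at its end, in the units of the state.
- ctrl.sense(): the state, without advancing time (a new reading comes with each control period).
- viewer.capture(name): name is "side" or "top" or "wrist"; returns the picture (384x512x3 uint8, red, green, blue); there is no depth.
- viewer.calibration(name): a dict with "fx", "fy", "cx", "cy" (pixels), "xyz" and "attitude" of the camera in the world; the wrist camera has in their place "T_tool_cam" (4x4, takes a point from camera to tool coordinates, whose origin is the TCP and whose axes are the tool frame's). Camera axes: x right, y down, z forward; pixel columns grow to the right and rows downward; lengths in mm; the calibration is good to about 2 mm. A picture is of the moment at which its call begins: read the wrist's pose just before it. calibration takes no time and is no camera call.
- order.finish_job(): hands the job in, once; it reports no verdict.
The state is a dict: "time_s": time; "joints": joint angles; "dq": joint speeds; "tau": joint torques, N m; "eef_pos": TCP position; "ee_rot": TCP orientation; "force": force on the tool from outside, world axes, zero at the start; "wrist_torque": the same for the moment, N m; "grip_width": opening from 0.0 (shut) to 1.0 (fully open).
Only numpy, scipy, OpenCV 4.12 (cv2) and the standard library are available. Lean on these libraries where they do the work, as an engineer would, in place of code of your own. Each camera call takes 0.05 s, during which the arm holds its last target. There are 200 camera calls.

## Working session

There is one attempt and no reset: what is moved stays moved. The work goes in short steps, Python scripts to look and compute and a tool call to move; the robot and the scene stay as the last step left them, time stands still between calls to the robot, and variables do not carry over. Pictures are saved under pics/ and viewed, about 8 in all and at most 12, crops included, and the job is handed in when it is done.

Besides the shell and the picture viewer there is one more tool, called after "Request:" as name(argument=value, ...) on one line, values as JSON. carry_out: Moves the arm, as the interface text tells. Its arguments: {"type":"object","properties":{"deltas":{"type":"array"},"newtons":{"type":"number"}},"required":["deltas"]}

```bash
mkdir -p pics
python3 - <<'E'
from rig import ctrl, viewer
import cv2,numpy as np
np.set_printoptions(precision=4,suppress=True)
for n in("side","top"):
    cv2.imwrite(f"pics/{n}0.png",cv2.resize(viewer.capture(n)[:,:,::-1],(800,600),interpolation=cv2.INTER_CUBIC)); print(n,viewer.calibration(n))
print(viewer.calibration("wrist")); print(ctrl.sense())
E
```

```text
side {'fx': 379.0894374399526, 'fy': 379.0894374399526, 'cx': 256.84240292231624, 'cy': 182.35429614145792, 'xyz': array([143.0967, 981.5399, 517.5149]), 'attitude': array([ 0.1287, -0.1966,  0.8239, -0.5156])}
top {'fx': 428.7048181752673, 'fy': 428.7048181752673, 'cx': 253.34598330443006, 'cy': 190.58023394904384, 'xyz': array([ 386.5271,  196.3704, 1406.8752]), 'attitude': array([ 0.0334, -0.7043,  0.7077, -0.0447])}
{'fx': 322.64218746559675, 'fy': 322.64218746559675, 'cx': 257.23640903463837, 'cy': 191.0140596219063, 'T_tool_cam': array([[   0.0005,   -0.323 ,    0.9464, -142.2425],
       [   1.    ,    0.0004,   -0.0004,   -0.2958],
       [  -0.0002,    0.9464,    0.323 ,  -82.8888],
       [   0.    ,    0.    ,    0.    ,    1.    ]])}
{'time_s': 0.1, 'joints': array([-1.4664,  0.3134,  1.4983,  0.    ,  1.331 , -0.2234]), 'dq': array([ 0.0001, -0.0032, -0.001 ,  0.0003, -0.0007, -0.0003]), 'tau': array([  0.0038, -41.2898, -26.0144,  -0.0001,   0.003 ,   0.    ]), 'eef_pos': array([ 168.9931, -496.8361,  230.8082]), 'ee_rot': array([ 0.115 ,  0.6977,  0.1158, -0.6976]), 'force': array([-0.3459,  0.3063, -0.3948]), 'wrist_torque': array([ 0.0654, -0.0316, -0.0541]), 'grip_width': 1.0016495630314042}
```

View pics/top0.png

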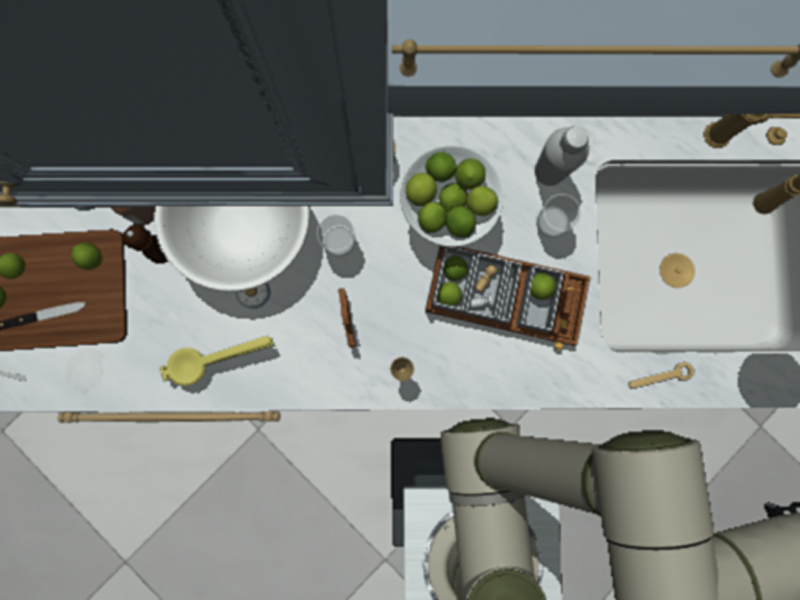

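View pics/side0.png

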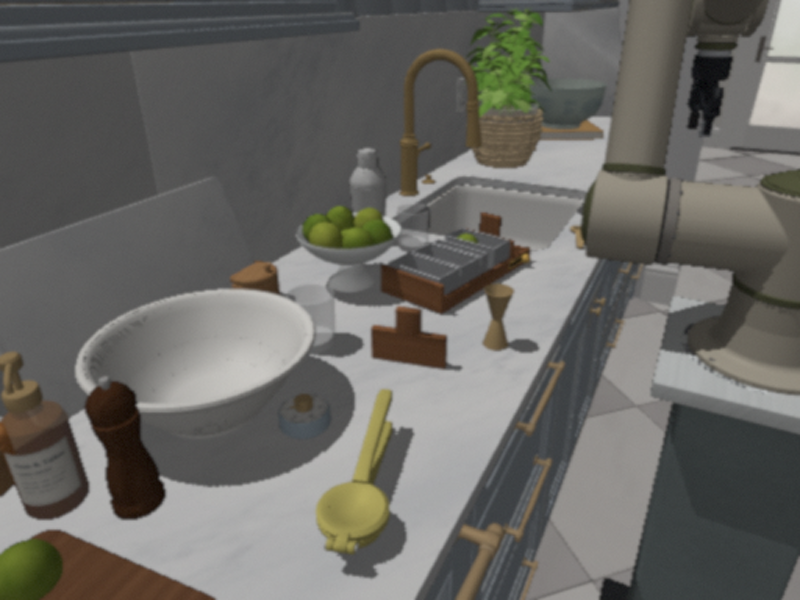

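The top view shows the caddy with corners near (440,247), (428,315), (580,345) and (590,272), and its tall wall on the left, which is +y. The wide gap is at about (517,298), between the slim insert and insert_plate (the one with a single lime). The filler runs from (342,290) to (352,345). The side view agrees.

```bash
cat > h.py <<'E'
from rig import ctrl, viewer
import cv2, numpy as np
from scipy.spatial.transform import Rotation as R
np.set_printoptions(precision=2,suppress=True)
def rot(q): return R.from_quat(np.roll(q,-1))
def cam(n,s=None):
    c=viewer.calibration(n); K=np.array([[c['fx'],0,c['cx']],[0,c['fy'],c['cy']],[0,0,1]])
    if n!='wrist': return K,rot(c['attitude']).as_matrix(),np.array(c['xyz'])
    s=s or ctrl.sense(); Q=rot(s['ee_rot']).as_matrix(); T=c['T_tool_cam']
    return K,Q@T[:3,:3],Q@T[:3,3]+s['eef_pos']
def plane(C,uv,z):
    K,Q,p=C; d=Q@np.linalg.inv(K)@np.array([*uv,1.]); return p+d*(z-p[2])/d[2]
def proj(C,X):
    K,Q,p=C; v=K@(Q.T@(np.asarray(X,float)-p)); return v[:2]/v[2]
def snap(n,f,crop=None,scale=None):
    s=ctrl.sense(); im=viewer.capture(n)[:,:,::-1].copy()
    cv2.imwrite(f'pics/{f}_raw.png',im); np.save(f'pics/{f}.npy',{'p':s['eef_pos'],'q':s['ee_rot']},allow_pickle=True)
    cv2.imwrite(f'pics/{f}.png',cv2.resize(im,(800,600),interpolation=cv2.INTER_CUBIC)); return im
def loadcam(f):
    d=np.load(f'pics/{f}.npy',allow_pickle=True).item(); return cam('wrist',{'eef_pos':d['p'],'ee_rot':d['q']})
def goal(yaw):  # tool x down, jaw axis at world angle yaw (deg)
    c,s=np.cos(np.radians(yaw)),np.sin(np.radians(yaw))
    return R.from_matrix(np.array([[0,c,s],[0,s,-c],[-1,0,0]]))
def delta(pos,yaw):
    s=ctrl.sense(); Q=rot(s['ee_rot']); y=min((yaw,yaw+180),key=lambda a:(Q.inv()*goal(a)).magnitude())
    print('now',s['time_s'],s['eef_pos'],'F',s['force'],'w',s['grip_width'],'shift',Q.inv().apply(np.array(pos)-s['eef_pos']),'turn',(Q.inv()*goal(y)).as_rotvec(degrees=True))
E
python3 - <<'E'
from h import *
C=cam('top'); k=512/800
P=lambda u,v,z:plane(C,(u*k,v*k),z)
for n,u,v,z in[('tallL',440,247,60),('tallR',428,315,60),('rearR',580,345,32),('rearL',590,272,32),('fil a',342,290,56),('fil b',352,345,56),('gap',517,298,30),('slimgapfar',522,268,60),('jig',402,368,90),('tumA',338,236,94),('tumB',556,214,94),('lime',543,285,60)]: print(n,P(u,v,z))
s=ctrl.sense();print(rot(s['ee_rot']).as_matrix())
E
```

```text
tallL [639.9   83.53  60.  ]
tallR [500.66 109.61  60.  ]
rearR [ 439.71 -204.64   32.  ]
rearL [ 591.44 -231.07   32.  ]
fil a [552.67 283.46  56.  ]
fil b [441.13 263.02  56.  ]
gap [537.77 -77.49  30.  ]
slimgapfar [595.98 -83.33  60.  ]
jig [394.35 163.58  90.  ]
tumA [656.28 289.3   94.  ]
tumB [ 700.08 -147.66   94.  ]
lime [ 560.87 -125.26   60.  ]
[[-0.    0.32 -0.95]
 [ 0.   -0.95 -0.32]
 [-1.   -0.   -0.  ]]
```

Run:
```python
from h import *
delta((540,-75,290),-99.7)
```

```text
now 0.1 [ 168.99 -496.84  230.81] F [-0.35  0.31 -0.39] w 1.0016495630314042 shift [ -58.75 -279.99 -487.08] turn [28.48  0.    0.07]
```

Request:
carry_out(deltas=[[-1,-15,-28,-49,0,0,0],[-1,-30,-56,-98,0,0,0],[-1,-45,-84,-147,0,0,0],[-1,-59,-112,-196,0,0,0],[-1,-59,-140,-244,0,0,0]])

```text
time_s: 0.72
eef_pos: [356.1, -284.6, 291.1]
ee_rot: [0.116, 0.698, 0.115, -0.697]
force: [-0.4, -1.0, 0.2]
grip_width: 1.001
```

Request:
carry_out(deltas=[[-1,0,-28,-49,6,0,0],[-1,0,-56,-98,12,0,0],[-1,0,-84,-147,18,0,0],[-1,0,-112,-196,24,0,0],[-1,0,-140,-243,28.5,0,0]])

```text
time_s: 1.35
eef_pos: [540.9, -73.5, 290.0]
ee_rot: [0.061, -0.704, 0.061, 0.705]
force: [-0.1, -1.0, -0.1]
grip_width: 1.0
```

Request:
carry_out(deltas=[[-1,0,0,0,0,0,0],[-1,0,0,0,0,0,0],[-1,0,0,0,0,0,0],[-1,0,0,0,0,0,0],[-1,0,0,0,0,0,0]])

```text
time_s: 1.98
eef_pos: [539.7, -75.6, 290.4]
ee_rot: [-0.06, 0.705, -0.06, -0.704]
force: [0.0, -0.5, 0.4]
grip_width: 1.004
```

Run:
```python
from h import *
snap('wrist','c1'); delta((500,270,200),-79.6)
```

```text
now 2.025 [539.8  -75.53 290.43] F [ 0.43 -0.05  0.21] w 1.0053926682238958 shift [  90.4  -333.8    97.76] turn [-20.15  -0.01  -0.  ]
```

View pics/c1.png

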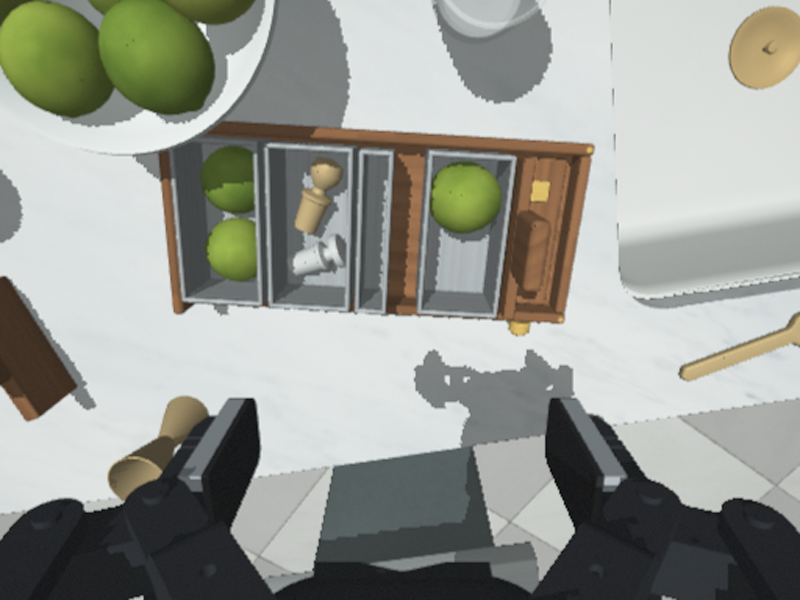

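The wrist view shows the row from the left: end with limes, mid with stoppers, slim (362–393), the wide gap (393–427), then plate with one lime (427–516). The end plate's grip is at about (530,250). Next I fit the caddy pose and move towards the filler.

Run:
```python
from h import *
from scipy.optimize import least_squares
C=loadcam('c1'); k=.64
ins={'end':(62,[(172,143),(258,143),(262,305),(182,300)]),'mid':(62,[(266,144),(354,150),(348,311),(268,308)]),'slim':(24,[(362,150),(393,152),(385,313),(357,312)]),'plate':(62,[(427,152),(516,157),(500,313),(418,311)])}
cad=[((74,-161,30),(593,147)),((-74,-161,30),(563,321)),((-74,161,60),(176,313))]
def W(p,X):
    c,s=np.cos(p[2]),np.sin(p[2]); return (p[0]+c*X[0]-s*X[1],p[1]+s*X[0]+c*X[1],X[2])
def f(p):
    r=[]
    for X,uv in cad: r+=list(proj(C,W(p,X))-np.array(uv)*k)
    for i,(n,(w,q)) in enumerate(ins.items()):
        for (sx,sy),uv in zip([(1,1),(1,-1),(-1,-1),(-1,1)],q): r+=list(proj(C,W(p,(61*sx+p[7+i],p[3+i]+sy*w/2,64)))-np.array(uv)*k)
    return r
s=least_squares(f,[540,-60,-.17,120,50,0,-70,0,0,0,0],loss='soft_l1')
p=s.x; print(p[:2],np.degrees(p[2]),p[3:]); print(np.reshape(s.fun,(-1,2)))
print('gap ctr',W(p,(0,(p[5]-12+p[6]+31)/2,8)),'gap',p[5]-12-p[6]-31)
print('grip',[W(p,plane(C,(0,0),0)) and plane(C,(u*k,v*k),105) for u,v in[(545,213),(524,212),(538,297),(520,290)]])
np.save('cad.npy',p)
```

```text
[549.08 -59.01] -13.296128637189279 [117.71  51.01   2.9  -64.09  -0.68  -1.21  -0.82   1.71]
[[ 1.4  -2.17]
 [ 0.13  1.63]
 [-3.66  0.65]
 [-1.99 -3.89]
 [ 0.11 -0.2 ]
 [ 0.58  1.01]
 [ 0.4   1.22]
 [-0.68 -0.05]
 [-0.3  -0.24]
 [ 0.45  0.78]
 [ 0.63 -0.27]
 [-0.75 -0.3 ]
 [ 1.26 -0.17]
 [ 0.64  0.6 ]
 [-1.1   0.09]
 [ 1.46 -1.17]
 [ 0.65 -0.74]
 [-2.63  2.75]
 [-0.72  1.08]]
gap ctr (np.float64(544.2304979815245), np.float64(-79.53801785775386), 8) gap 23.990158662035228
grip [array([ 553.17, -171.94,  105.  ]), array([ 556.12, -158.57,  105.  ]), array([ 496.36, -162.66,  105.  ]), array([ 503.48, -150.97,  105.  ])]
```

Request:
carry_out(deltas=[[-1,0,-56,17,-4,0,0],[-1,0,-112,34,-8,0,0],[-1,0,-168,51,-12,0,0],[-1,20,-224,66,-16,0,0],[-1,40,-280,82,-20,0,0]])

```text
time_s: 2.65
eef_pos: [506.0, 216.4, 250.0]
ee_rot: [0.064, 0.705, 0.064, -0.704]
force: [0.6, 0.4, -0.2]
grip_width: 0.999
```

Request:
carry_out(deltas=[[-1,10,-54,0,0,0,0],[-1,20,-54,0,0,0,0],[-1,20,-54,0,0,0,0],[-1,20,-54,0,0,0,0],[-1,20,-54,0,0,0,0]])

```text
time_s: 3.28
eef_pos: [497.2, 266.9, 230.9]
ee_rot: [0.063, 0.705, 0.063, -0.704]
force: [-0.3, -0.5, 0.5]
grip_width: 1.001
```

Run:
```python
from h import *
snap('wrist','f1'); delta((500,270,200),-79.6)
```

```text
now 3.325 [497.15 267.07 230.78] F [0.11 0.12 0.14] w 1.000021916810813 shift [30.79 -2.38 -3.3 ] turn [-0.19 -0.04  0.  ]
```

View pics/f1.png

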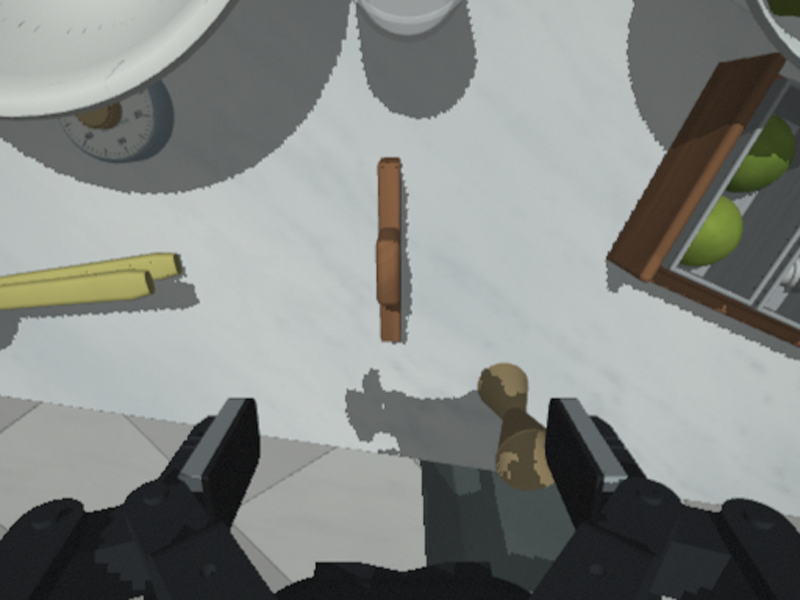

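The filler runs straight down the picture at column 389, from row 158 to row 343. Its tab top spans rows 235–303 at column 388.

Run:
```python
from h import *
C=loadcam('f1'); k=.64
P=lambda u,v,z:plane(C,(u*k,v*k),z)
a,b=P(389.5,158,56),P(391,343,56); t,u=P(388,232,96),P(388,304,96)
print(a,b,np.linalg.norm(a-b),(a+b)/2,np.degrees(np.arctan2(*(a-b)[1::-1])),t,u,(t+u)/2, np.linalg.norm(t-u))
m=(a+b)/2; delta((m[0],m[1],70),np.degrees(np.arctan2(*(a-b)[1::-1]))-90)
```

```text
[559.64 286.23  56.  ] [439.27 264.5   56.  ] 122.31058418266723 [499.46 275.36  56.  ] 10.232534088653287 [522.77 279.76  96.  ] [480.94 272.62  96.  ] [501.85 276.19  96.  ] 42.43778511877101
now 3.325 [497.15 267.07 230.78] F [0.11 0.12 0.14] w 1.000021916810813 shift [160.79  -7.74  -3.62] turn [-0.03 -0.04  0.  ]
```

Request:
carry_out(deltas=[[-1,30,-8,-4,0,0,0],[-1,70,-8,-4,0,0,0],[-1,110,-8,-4,0,0,0],[-1,145,-8,-4,0,0,0],[-1,164,-8,-4,0,0,0]])

```text
time_s: 3.95
eef_pos: [498.9, 275.8, 64.7]
ee_rot: [-0.063, -0.704, -0.063, 0.705]
force: [0.8, 0.3, 0.6]
grip_width: 0.999
```

Request:
carry_out(deltas=[[-1,0,0,0,0,0,0],[1,0,0,0,0,0,0],[1,0,0,0,0,0,0],[1,0,0,0,0,0,0],[1,0,0,0,0,0,0]], newtons=50)

```text
time_s: 4.58
eef_pos: [499.4, 276.4, 66.7]
ee_rot: [0.063, 0.704, 0.063, -0.704]
force: [-3.9, -2.7, 9.6]
grip_width: 0.156
```

Request:
carry_out(deltas=[[1,0,0,0,0,0,0],[1,0,0,0,0,0,0],[1,0,0,0,0,0,0],[1,-5,0,0,0,0,0],[1,-15,0,0,0,0,0]])

```text
time_s: 5.2
eef_pos: [498.8, 276.3, 81.2]
ee_rot: [-0.063, -0.704, -0.063, 0.705]
force: [0.4, 0.3, -0.7]
grip_width: 0.156
```

Run:
```python
from h import *
snap('wrist','f2'); delta((544.2,-79.5,180),-103.3)
```

```text
now 5.25 [499.64 276.56  82.9 ] F [ 0.71 -0.46  0.59] w 0.1524517529962901 shift [-97.21 358.28  19.59] turn [23.58 -0.07  0.03]
```

View pics/f2.png

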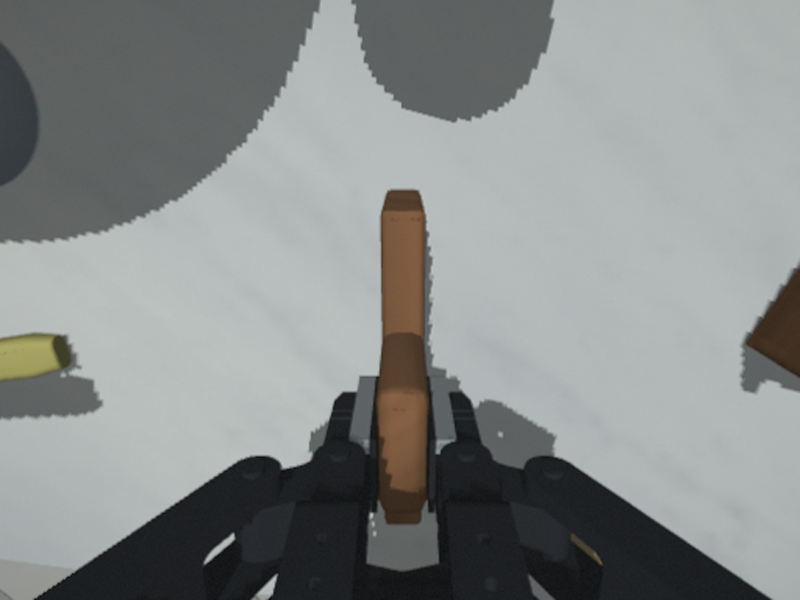

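The grasp is centred and straight: the tab sits between the pads, and the opening reads 13 mm. Now I carry it high to the gap, keeping clear of the lime bowl.

Request:
carry_out(deltas=[[1,-50,0,0,0,0,0],[1,-105,10,2,0,0,0],[1,-150,45,10,0,0,0],[1,-168,100,22,0,0,0],[1,-168,155,36,0,0,0]])

```text
time_s: 5.88
eef_pos: [491.7, 116.0, 251.1]
ee_rot: [0.064, 0.706, 0.064, -0.703]
force: [-0.2, -0.9, -1.4]
grip_width: 0.15
```

Request:
carry_out(deltas=[[1,0,50,5,5,0,0],[1,0,100,10,10,0,0],[1,0,150,10,15,0,0],[1,0,180,0,20,0,0],[1,0,203,-17,23.5,0,0]])

```text
time_s: 6.5
eef_pos: [544.6, -80.7, 249.7]
ee_rot: [-0.083, 0.702, -0.083, -0.702]
force: [0.2, -0.7, -1.1]
grip_width: 0.154
```

Request:
carry_out(deltas=[[1,20,0,0,0,0,0],[1,45,0,0,0,0,0],[1,55,0,0,0,0,0],[1,55,0,0,0,0,0],[1,55,0,0,0,0,0]])

```text
time_s: 7.12
eef_pos: [544.8, -79.3, 195.4]
ee_rot: [-0.081, 0.703, -0.081, -0.702]
force: [-0.6, -0.6, -1.3]
grip_width: 0.154
```

Run:
```python
from h import *
C=loadcam('f2'); d=np.load('pics/f2.npy',allow_pickle=True).item(); Q=rot(d['q'])
for uv,z in[((404,212),-10.5),((404,400),30)]: print('filler in tool',Q.inv().apply(plane(C,np.array(uv)*.64,d['p'][2]+z)-d['p']))
snap('wrist','c2'); delta((544.2,-79.5,150),-103.3)
```

```text
filler in tool [ 10.41   0.56 -58.27]
filler in tool [-30.03   0.5  -17.36]
now 7.175 [544.82 -79.35 195.32] F [ 0.81 -0.74 -0.71] w 0.15529609879119755 shift [45.32  0.28  0.65] turn [ 0.09 -0.1  -0.01]
```

View pics/c2.png

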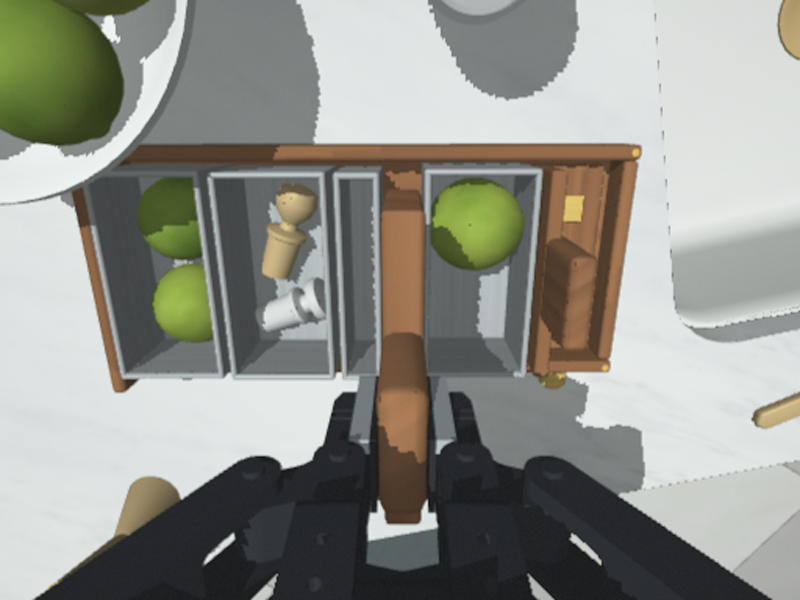

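The caddy is square to the tool. At row 169 the gap spans columns 380–424, and the filler hangs over it at 382–424. I transform the insert-top edges into the tool frame to correct the position.

Run:
```python
from h import *
C=loadcam('c2'); d=np.load('pics/c2.npy',allow_pickle=True).item(); Q=rot(d['q'])
T=lambda u,v,z: Q.inv().apply(plane(C,(u*.64,v*.64),z)-d['p'])
for n,u,v,z in[('slim R far',380,169,64),('slim R near',381,345,64),('plate L far',424,169,64),('plate L near',428,345,64),('slimL far',334,169,64),('slimL near',340,379,64),('plate R far',541,169,64),('plate R near',526,375,64),('end L far',87,173,64),('end L near',122,378,64),('wall+x top out R',640,147,30),('wall -x out R',607,372,30),('wall+x in',480,164,32),('grip top far L',551,240,105),('grip top far R',596,262,105),('filler fl',382,210,184.5),('filler fr',425,210,184.5)]: print(n,T(u,v,z))
```

```text
slim R far [131.47 -11.74 -61.44]
slim R near [131.3  -12.55  39.79]
plate L far [131.47  11.47 -61.45]
plate L near [131.3   15.28  39.77]
slimL far [131.46 -36.01 -61.44]
slimL near [131.25 -37.71  62.29]
plate R far [131.49  73.17 -61.47]
plate R near [131.28  74.86  59.52]
end L far [ 131.43 -166.78  -59.35]
end L near [ 131.23 -169.86   61.68]
wall+x top out R [165.52 139.03 -71.33]
wall -x out R [165.27 138.9   74.9 ]
wall+x in [163.48  45.65 -61.81]
grip top far L [ 90.44  69.79 -32.32]
grip top far R [ 90.42  92.21 -21.69]
filler fl [ 10.97  -6.11 -58.79]
filler fr [ 10.97   6.92 -58.79]
```

Centred within about 1 mm on both axes, so I lower it straight down.

Request:
carry_out(deltas=[[1,20,0.2,0,0,0,0],[1,45,0.2,0,0,0,0],[1,65,0.2,0,0,0,0],[1,75,0.2,0,0,0,0],[1,80,0.2,0,0,0,0]])

```text
time_s: 7.8
eef_pos: [544.7, -79.6, 114.5]
ee_rot: [-0.081, 0.703, -0.081, -0.702]
force: [0.5, -0.2, -0.6]
grip_width: 0.156
```

Request:
carry_out(deltas=[[1,8,0,0,0,0,0],[1,16,0,0,0,0,0],[1,24,0,0,0,0,0],[1,32,0,0,0,0,0],[1,36,0,0,0,0,0]])

```text
time_s: 8.43
eef_pos: [544.3, -79.4, 77.7]
ee_rot: [0.081, -0.702, 0.081, 0.703]
force: [-0.3, 0.3, -1.9]
grip_width: 0.156
```

Request:
carry_out(deltas=[[1,1,0,0,0,0,0],[1,2,0,0,0,0,0],[1,3.5,0,0,0,0,0],[1,5,0,0,0,0,0],[1,5,0,0,0,0,0]])

```text
time_s: 9.05
eef_pos: [544.6, -79.5, 74.7]
ee_rot: [-0.081, 0.703, -0.081, -0.702]
force: [-5.9, 0.9, 12.2]
grip_width: 0.155
```

Request:
carry_out(deltas=[[1,-1,0,0,0,0,0],[0.4,-1,0,0,0,0,0],[0.4,-1,0,0,0,0,0],[0.4,-10,0,0,0,0,0],[0.4,-40,0,0,0,0,0]])

```text
time_s: 9.68
eef_pos: [543.8, -79.3, 113.1]
ee_rot: [0.082, -0.701, 0.081, 0.703]
force: [0.7, -0.5, 0.3]
grip_width: 0.3
```

Request:
carry_out(deltas=[[0.4,-50,0,0,0,0,0],[0.4,-90,0,0,0,0,0],[0.4,-90,0,0,0,0,0],[0.4,-90,0,0,0,0,0],[0.4,-90,0,0,0,0,0]])

```text
time_s: 10.3
eef_pos: [543.9, -79.3, 202.1]
ee_rot: [0.082, -0.702, 0.081, 0.703]
force: [0.5, 0.4, -0.3]
grip_width: 0.3
```

Run:
```python
from h import *
snap('wrist','c3'); delta((544.2,-79.5,200),-103.3)
```

```text
now 10.35 [544.02 -79.35 202.2 ] F [ 0.26 -0.54  0.75] w 0.30019645389456573 shift [ 2.2   0.11 -0.22] turn [0.08 0.12 0.02]
```

View pics/c3.png

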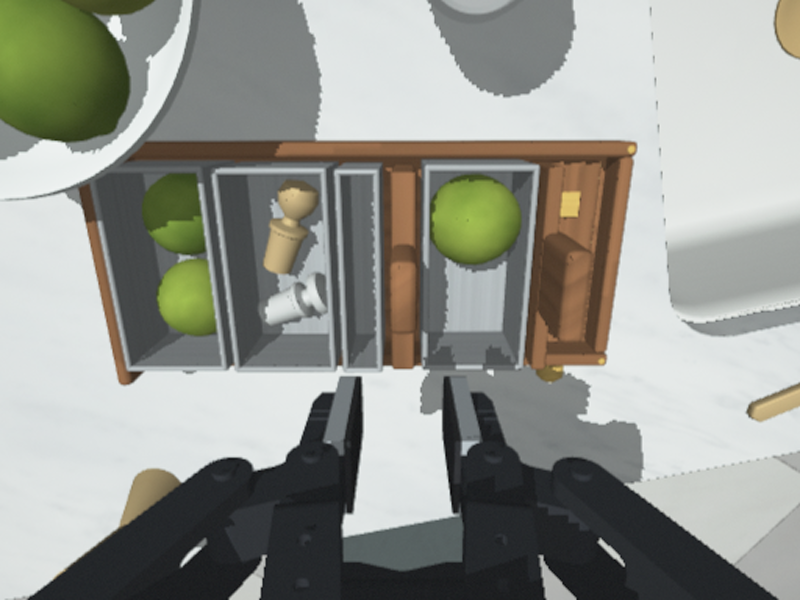

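The filler stands upright in the gap, centred and flush with its neighbours. Next I check the grip's edges in an enlarged crop.

Run:
```python
import cv2
im=cv2.imread('pics/c3_raw.png')[90:250,320:420]
cv2.imwrite('pics/c3crop.png',cv2.resize(im,None,fx=3.75,fy=3.75,interpolation=cv2.INTER_CUBIC))
```

```text
(no output)
```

View pics/c3crop.png

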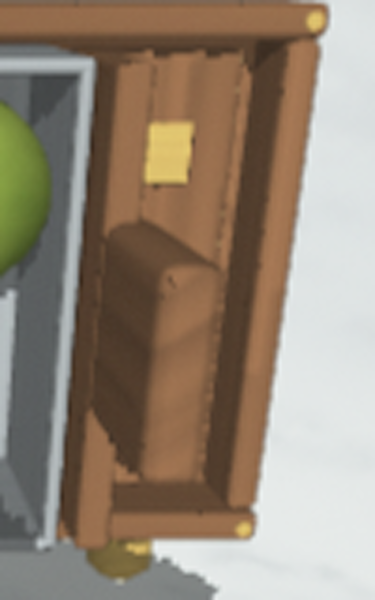

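The grip's top face has crop corners (158,265), (218,268), (142,478) and (202,482).

Run:
```python
from h import *
C=loadcam('c3'); d=np.load('pics/c3.npy',allow_pickle=True).item(); Q=rot(d['q'])
for u,v in[(158,265),(218,268),(142,478),(202,482)]: print(Q.inv().apply(plane(C,(320+u/3.75,90+v/3.75),105)-d['p']))
```

```text
[ 97.02  79.49 -25.44]
[ 97.02  91.7  -24.82]
[97.13 81.02 21.48]
[97.13 94.03 22.41]
```

Request:
carry_out(deltas=[[1,0,40,-1,0,0,0],[1,0,80,-1,0,0,0],[1,20,121,-1,0,0,0],[1,50,121,-1,0,0,0],[1,80,121,-1,0,0,0]])

```text
time_s: 10.98
eef_pos: [517.2, -197.9, 121.7]
ee_rot: [0.082, -0.702, 0.082, 0.703]
force: [0.8, -0.3, 0.3]
grip_width: -0.002
```

Request:
carry_out(deltas=[[1,20,0,0,0,0,0],[1,35,0,0,0,0,0],[1,44,0,0,0,0,0],[1,44,0,0,0,0,0],[1,44,0,0,0,0,0]])

```text
time_s: 11.6
eef_pos: [518.1, -197.7, 80.0]
ee_rot: [-0.081, 0.703, -0.082, -0.702]
force: [-0.5, -0.0, -0.2]
grip_width: 0.002
```

Request:
carry_out(deltas=[[1,0,-4,0,0,0,0],[1,0,-7,0,0,0,0],[1,0,-10,0,0,0,0],[1,0,-13,0,0,0,0],[1,0,-16,0,0,0,0]])

```text
time_s: 12.22
eef_pos: [521.4, -181.9, 79.4]
ee_rot: [-0.081, 0.702, -0.082, -0.702]
force: [0.0, -1.6, 1.0]
grip_width: 0.001
```

Request:
carry_out(deltas=[[1,0,-2,0,0,0,0],[1,0,-4,0,0,0,0],[1,0,-6,0,0,0,0],[1,0,-8,0,0,0,0],[1,0,-10,0,0,0,0]])

```text
time_s: 12.85
eef_pos: [523.7, -172.2, 79.4]
ee_rot: [-0.081, 0.702, -0.081, -0.702]
force: [-0.5, -3.3, 0.9]
grip_width: -0.001
```

Request:
carry_out(deltas=[[1,0,-2,0,0,0,0],[1,0,-4,0,0,0,0],[1,0,-6,0,0,0,0],[1,0,-8,0,0,0,0],[1,0,-8,0,0,0,0]])

```text
time_s: 13.48
eef_pos: [525.5, -164.1, 79.3]
ee_rot: [-0.081, 0.702, -0.081, -0.702]
force: [-1.5, -2.3, 1.2]
grip_width: 0.001
```

Request:
carry_out(deltas=[[1,0,-1,0,0,0,0],[1,0,-2,0,0,0,0],[1,0,-3,0,0,0,0],[1,0,-4,0,0,0,0],[1,0,-5,0,0,0,0]])

```text
time_s: 14.1
eef_pos: [526.7, -159.5, 79.3]
ee_rot: [-0.081, 0.702, -0.081, -0.702]
force: [-1.8, -5.0, 1.6]
grip_width: 0.003
```

Request:
carry_out(deltas=[[1,0,-1,0,0,0,0],[1,0,-2,0,0,0,0],[1,0,-3,0,0,0,0],[1,0,-3,0,0,0,0],[1,0,-3,0,0,0,0]])

```text
time_s: 14.72
eef_pos: [527.2, -157.1, 79.3]
ee_rot: [0.081, -0.702, 0.082, 0.702]
force: [-3.3, -6.7, 2.3]
grip_width: -0.001
```

Request:
carry_out(deltas=[[1,0,-0.5,0,0,0,0],[1,0,-1,0,0,0,0],[1,0,-1.5,0,0,0,0],[1,0,-2,0,0,0,0],[1,0,-2,0,0,0,0]])

```text
time_s: 15.35
eef_pos: [527.3, -156.9, 79.4]
ee_rot: [0.08, -0.702, 0.083, 0.703]
force: [-6.8, -17.4, 1.0]
grip_width: 0.0
```

Request:
carry_out(deltas=[[1,0,-0.5,0,0,0,0],[1,0,-1,0,0,0,0],[1,0,-1.5,0,0,0,0],[1,0,-1.5,0,0,0,0],[1,0,-1.5,0,0,0,0]])

```text
time_s: 15.98
eef_pos: [527.3, -156.8, 79.4]
ee_rot: [0.079, -0.702, 0.084, 0.703]
force: [-9.4, -24.1, 0.3]
grip_width: 0.002
```

It has gone stiff: the force rose to 26 N while the plate did not move. I add a touch more and look.

Request:
carry_out(deltas=[[1,0,-0.5,0,0,0,0],[1,0,-0.8,0,0,0,0],[1,0,-0.8,0,0,0,0],[1,0,-0.8,0,0,0,0],[1,0,-0.8,0,0,0,0]])

```text
time_s: 16.6
eef_pos: [527.3, -156.8, 79.4]
ee_rot: [0.079, -0.702, 0.084, 0.703]
force: [-10.7, -28.8, 0.0]
grip_width: -0.0
```

Run:
```python
from h import *
snap('wrist','c4'); t=viewer.capture('top')[120:290,60:410,::-1]
cv2.imwrite('pics/t4.png',cv2.resize(t,None,fx=2.25,fy=2.25,interpolation=cv2.INTER_CUBIC))
s=ctrl.sense();print(s['time_s'],s['eef_pos'],s['force'])
```

```text
16.7 [ 527.34 -156.75   79.43] [-10.59 -28.46   0.74]
```

View pics/c4.png

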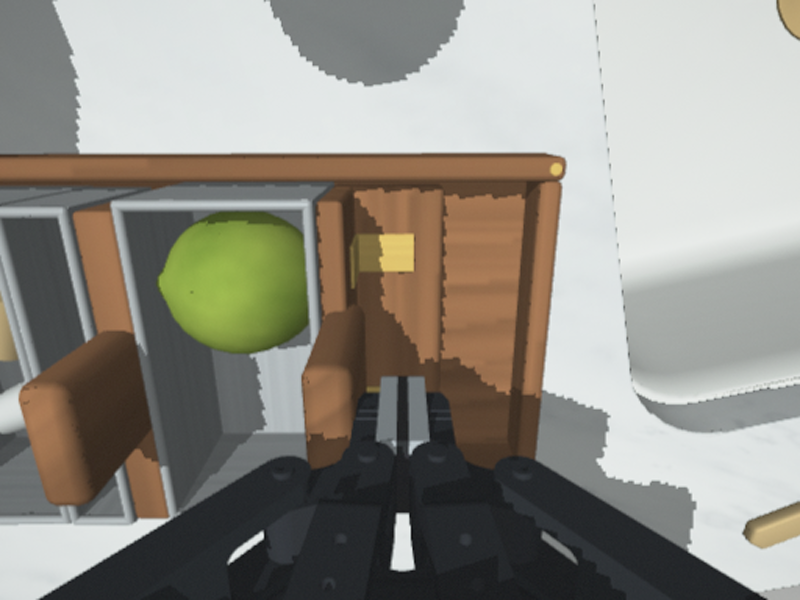

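View pics/t4.png

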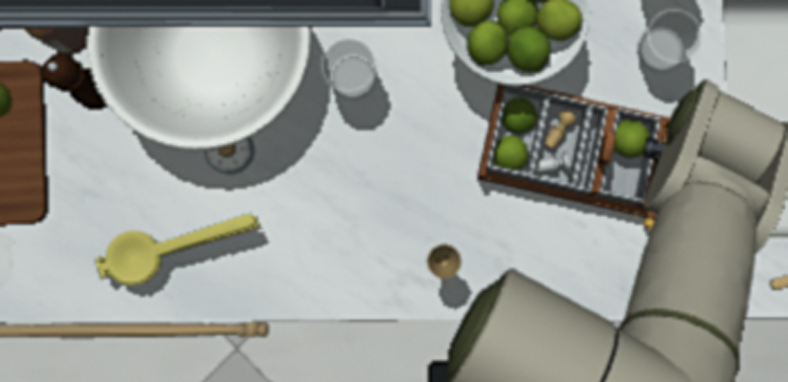

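The wrist view shows the filler upright between slim and plate with no gaps, and the plate pressed against insert_plate. The top view shows the row against the tall wall and every bystander in place. The push is steady at 30 N, so I hand in.

```bash
python3 -c "
from rig import order
print(order.finish_job())"
```

```text
the job is handed in; nothing more can be done
None
```

The filler block is in the row, the row is packed tight against the far wall, and the arm is still pressing the end plate so you can nip up the thumbscrew. I handed the job in at 16.7 s of the 58 s allowed.

- **Filler:** I gripped it by its tab and lowered it into the wide gap between the slim insert and insert_plate. It touched the caddy floor at the expected height, within about 0.2 mm. I let go, and a picture afterwards showed it upright and centred.
- **End plate:** I pushed its grip with the closed fingers. The row slid along at 3–7 N and then went stiff. The force rose to about 30 N with no further movement, and I left it held there.
- **Last checks:** The wrist picture shows no gap at the filler or the plate. The top picture shows the row up against the end wall and the glasses and bar things where they were. From how far the fingers moved, I estimate about 29 mm of plate travel after contact. That fits the 29 mm expected for a tight row, but I did not measure the plate itself.
- **Disagreements:** My first caddy fit was a few pixels off at the tall-wall end, so I relied on a closer picture for the placing. There was also a brief 10 N reading as the fingers closed on the tab, which was gone once I lifted the block.

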